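# Change the note roll in its stand

### The job

Change the roll in the note-roll stand: squeeze the empty spindle's two flanges together to free it from its end cups, take it out from the front under the little shelf, and lay it gently in the free cradle (not dropped). Then take the fresh roll from the other cradle, squeeze its spindle, and fit it between the two end cups, letting it spring out so that a pin sits home in each cup, either way round. Let go of everything, and leave the other things on the table where they are.

Things in the scene. Friction and masses are not known exactly. Their poses are not given: they have to be found in the camera images.
- stand: Fixed note-roll stand, dark wood and white. Origin on the table under the cups' axis, which runs along its y, 100 mm up; its open front faces its -x. Base board x -50 to +80 mm, 200 mm wide, 12 mm thick. Two white cheeks, inner faces at y = +/-82 mm: 116 mm high from x = -20 to +35 mm, 200 mm high from +35 to +70 mm. Each carries a brass end cup facing inwards.
- shelf_edge (a point): Middle of the lower front edge of the stand's shelf board, 100 mm above the cups' axis and 16 mm in front of it; the board is 12 mm thick, reaches 86 mm back from here, over the full width, and has a small plant on it. An upright tool would strike it: reach in from the front with the tool leaning 35 to 40 degrees from vertical, fingers pointing down and towards the stand's +x.
- cup_left (a point): Centre of the bottom of the brass end cup on the stand's +y side: a round flared recess 7 mm deep, about 24 mm wide at the rim and 14 mm at the bottom. The two bottoms are 156 mm apart, the rims 142 mm, so a seated spindle stays squeezed by 4 mm. A seated pin rests 1 to 3 mm below the cup's centre line.
- cup_right (a point): The same for the cup on the stand's -y side.
- cradle_full: Fixed cradle in which the fresh roll lies at the start: light wooden board 120 x 76 x 8 mm, origin under its centre, with two aluminium rods 10 mm thick and 120 mm long along its x at y = +/-18 mm, tops 18 mm above the table. A spindle lies along the cradle's x with its flanges resting on the rods, its axis 45 mm above the table.
- cradle_free: The free cradle, the same in size and look, vacant at the start: the empty spindle is to be laid here along the cradle's x, flanges on the rods, either way round. Which of the two cradle places holds the roll varies.
- empty: The used-up spindle (0.1 kg), in the cups at the start: spindle 160 mm long, axis along its x, origin on the axis midway between the flanges when free. Two flanges 64 mm across, 4 mm thick: blue fixed, outer face at x = -35 mm; orange sliding, outer face at x = +35 mm when free. Between the flanges only a brown core 18 mm across.
- empty_tip_fixed (a point): Tip of the empty spindle's pin on the blue, fixed side, on the axis, 80 mm from the origin when free. From the flange outwards: a wooden hub 15 mm across and 27 mm long, then the brass pin, 10 mm across and 18 mm long.
- empty_tip_spring (a point): Tip of the empty spindle's pin on the orange, sliding side, on the axis, 80 mm from the origin when free. From the flange outwards: a wooden hub 15 mm across and 27 mm long, then the brass pin, 10 mm across and 18 mm long.
- empty_plunger (a joint): How far the empty spindle's orange flange, hub and pin are pushed in along the axis: 0 free, 0.004 m seated in the cups, 0.026 m fully squeezed (then 134 mm over the pins, 44 mm over the flanges). Pressing on both flanges' outer faces, above the hubs, squeezes it: 3.5 N to start, 12.6 N at the end; let go, it springs back.
- fresh: The fresh note roll (0.13 to 0.25 kg), in a cradle: spindle 160 mm long, axis along its x, origin on the axis midway between the flanges when free. Two flanges 64 mm across, 4 mm thick: blue fixed, outer face at x = -35 mm; orange sliding, outer face at x = +35 mm when free. Between the flanges, against the blue one, a cream paper roll 50 mm across and 34 mm wide.
- fresh_tip_fixed (a point): Tip of the fresh spindle's pin on the blue, fixed side, on the axis, 80 mm from the origin when free. From the flange outwards: a wooden hub 15 mm across and 27 mm long, then the brass pin, 10 mm across and 18 mm long.
- fresh_tip_spring (a point): Tip of the fresh spindle's pin on the orange, sliding side, on the axis, 80 mm from the origin when free. From the flange outwards: a wooden hub 15 mm across and 27 mm long, then the brass pin, 10 mm across and 18 mm long.
- fresh_plunger (a joint): How far the fresh spindle's orange flange, hub and pin are pushed in along the axis: 0 free, 0.004 m seated in the cups, 0.026 m fully squeezed (then 134 mm over the pins, 44 mm over the flanges). Pressing on both flanges' outer faces, above the hubs, squeezes it: 3.5 N to start, 12.6 N at the end; let go, it springs back.
- saucer: Bystander, to be left alone: white saucer, 140 mm across, 16 mm high. Origin at the centre of its underside.
- mug: Bystander, to be left alone: white mug, 76 mm across, 100 mm high, handle towards its +y. Origin at the centre of its underside.
- remote: Bystander, to be left alone: black remote control 165 x 46 x 18 mm, long along its x. Origin at the centre of its underside.
- book: Bystander, to be left alone: dark blue book 140 x 200 x 24 mm, long along its y. Origin at the centre of its underside.
- glasses_case: Bystander, to be left alone: brown spectacles case 160 x 60 x 40 mm, long along its x. Origin at the centre of its underside.
- candle: Bystander, to be left alone: amber candle jar, 70 mm across, 80 mm high. Origin at the centre of its underside.
- coasters: Bystander, to be left alone: stack of cork coasters, 96 mm across, 20 mm high. Origin at the centre of its underside.
There are look-alikes about, which are no part of the job. Leave any pink look-alike of the empty alone. What is shaped like the fresh but pink is not meant.

How it is judged:
By the outcome, as a careful person would: the job done as asked, in the order asked, and still so for the second after the job is handed in, with the robot touching nothing.
It also fails if it takes over 58 s, if anything falls off the work surface, if the arm or the gripper's body presses on something with over 40 N, if the wrist force passes 120 N, or if a joint passes its speed limit or range.

### The arm

A 7-joint arm with a two-finger parallel gripper is mounted at the origin on the work surface. World frame = base frame: x ahead of the robot, y to its left, z up, the work surface at z = 0. Lengths are in m, angles in rad, forces in N, time in s.
With the tool pointing down it reaches from about 0.425 to 0.95 m from the base axis. Payload 4.7 kg.
Tool frame: the origin (TCP) lies on the centre line of the jaws, within the pads' length; the fingertips stand 14 mm ahead of it and the grasp point (between the pads) lies 5 mm behind it (bot.tip_reach is the distance from the TCP to the fingertips, in m); z points along the fingers, y is the line along which they close (so a half turn about z gives the same grasp; the last joint's range is limited). The gripper opens to 85 mm and grips with 20 to 120 N. Pads are 22 mm wide; open, the fingers measure 114 mm over their backs; the gripper's body (76 mm by 85 mm) begins 54 mm behind the grasp point. The pads swing forward as they close: fully open they stand 13 mm farther back than shut.
Start: joints at [1.113, 0.469, -0.049, 1.532, 0.024, 1.141, -0.082], TCP at [0.281, -0.614, 0.245] pointing down, gripper open.
Joint ranges: [-2.59, 2.59], [-0.33, 1.99], [-1.39, 1.29], [0.1, 2.45], [-1.04, 4.18], [0.21, 1.99], [-2.66, 2.66]. Speed limits (rad/s): [2.57, 2.57, 3.14, 3.14, 3.14, 3.14, 3.14].

### API

Orientations are given as a unit quaternion [w, x, y, z].
In Python, from cell import bot, viewer, finish_job gives the robot as it stands. Calls block until the motion is done:
- bot.move_ptp(position, orientation): joint-space move of the TCP to a pose.
- bot.move_linear(position, rate=0.15, frame=None, contact_N=None): straight line of the TCP; frame=None keeps the orientation; rate is the mean speed in m/s. With contact_N (N) it stops when the force on the tool has changed by that much, and returns True; else False.
- bot.move_j(angles): joint-space move.
- bot.grip(opening): finger opening in m; the grip force is fixed at half the most; returns when the fingers have stopped.
- bot.hold(seconds).
- bot.inverse_kinematics(position, orientation): joint angles nearest the present ones, or None.
- bot.state(): the state.
- viewer.capture(name): name is "scene" or "top" or "wrist"; returns a dict with "image" (420x560x3 uint8, red, green, blue), "z_map" (420x560 float32, m along the optical axis (not along the pixel's ray), 0 where there is no reading), "camera_matrix" (3x3 intrinsics, pixels), "D" ([k1, k2, p1, p2, k3] as OpenCV has them; the pictures are not rectified), "pose" (4x4, takes a point from camera to world coordinates); the wrist camera has in their place "T_tool_cam" (4x4, takes a point from camera to tool coordinates, whose origin is the TCP and whose axes are the flange's). Camera axes: x right, y up, looking along -z (the intrinsics and any distortion apply to the point x, -y, -z); pixel columns grow to the right and rows downward; lengths in m; the calibration is good to about 2 mm. A picture is of the moment at which its call begins: read the wrist's pose just before it.
A pose or a line that the arm cannot do raises bot.IKError and nothing moves.
- finish_job(): hands the job in; it is judged then, once.
Trained networks look in the newest picture that a camera, given by its name, has taken for a name from the list of things; names that differ only in an ending like _2 or _b are one class to them, and where a whole thing is asked for, a point or a joint stands for the part that bears it (a point fixed in the world has none). Each returns a list of dicts, best first, with "score" (0 to 1); they miss things now and then, are a little off and sometimes report something else, mostly with a low value. They report only what shows in the picture. A call takes as long as a camera call. They do not tell look-alikes from the thing itself.
- viewer.recognise(thing, camera): "uv" ([column, row] in pixels, amid what is visible of it).
- viewer.trace(thing, camera): "region" (420x560 bool, what is visible of it) and "uv" ([column, row] in pixels, amid what is visible of it).
The state is a dict: "time_s": time; "q": joint angles; "joint_velocities": joint speeds; "effort": joint torques, N m; "ee_pos": TCP position; "tcp_rot": TCP orientation; "force": force on the tool from outside, world axes, zero at the start; "wrist_torque": the same for the moment, N m; "finger_gap": finger opening in m; "grip_force": force on a finger pad.
Only numpy, scipy, OpenCV 4.12 (cv2) and the standard library are available. Lean on these libraries where they do the work, as an engineer would, in place of code of your own. Each camera call takes 0.05 s, during which the arm holds its last target. There are 200 camera calls.

## Working session

There is one attempt and no reset: what is moved stays moved. The work goes in short steps, each a Python script; the robot and the scene stay as the last script left them, time stands still between calls to the robot, and variables do not carry over. Pictures are saved under pics/ and viewed, at most 10 in all, crops included, and the job is handed in when it is done.

```bash
ls; mkdir -p pics
cat > h.py <<'E'
import numpy as np, cv2
from scipy.spatial.transform import Rotation as R
from cell import bot, viewer, finish_job
def cap(n):
    s=bot.state(); c=viewer.capture(n)
    if 'pose' in c: T=np.array(c['pose'])
    else:
        q=s['tcp_rot']; A=np.eye(4); A[:3,:3]=R.from_quat([q[1],q[2],q[3],q[0]]).as_matrix(); A[:3,3]=s['ee_pos']; T=A@np.array(c['T_tool_cam'])
    c['T']=T; return c
def cloud(c,uv):
    uv=np.asarray(uv,float).reshape(-1,2)
    z=c['z_map'][np.clip(uv[:,1].round().astype(int),0,419),np.clip(uv[:,0].round().astype(int),0,559)]
    n=cv2.undistortPoints(uv.reshape(-1,1,2),np.array(c['camera_matrix']),np.array(c['D'])).reshape(-1,2)
    P=np.c_[n[:,0]*z,-n[:,1]*z,-z]
    return (P@c['T'][:3,:3].T+c['T'][:3,3]),z>0
def region(c,m):
    v,u=np.nonzero(m); P,ok=cloud(c,np.c_[u,v]); return P[ok]
def save(c,n): cv2.imwrite(f'pics/{n}.png',c['image'][:,:,::-1])
E
python3 - <<'E'
from h import *
print(bot.state())
for cam in ['top','scene']:
    c=cap(cam); save(c,cam+'0'); print(cam,c['T'][:3,3].round(3))
    for t in ['stand','shelf_edge','cup_left','cup_right','cradle_full','cradle_free','empty','fresh','fresh_tip_fixed','fresh_tip_spring','empty_tip_fixed','empty_tip_spring','saucer','mug','remote','book','glasses_case','candle','coasters']:
        for d in viewer.recognise(t,cam)[:3]:
            P,ok=cloud(c,d['uv']); print(t,np.round(d['uv']),round(d['score'],2),P[0].round(3),ok[0])
E
```

```text
pics
{'time_s': 0.0, 'q': array([ 1.11308436,  0.46945313, -0.04861349,  1.53370732,  0.02409918,
        1.14100076, -0.08229298]), 'joint_velocities': array([-0.00035689, -0.00141658, -0.00188467, -0.00205293, -0.00031329,
       -0.00127244,  0.00052982]), 'effort': array([ 2.88550482e-04, -5.10298991e+01, -4.62842791e-02, -2.37707412e+01,
        1.06607628e-02,  7.55617744e-03,  3.89139004e-06]), 'ee_pos': array([ 0.28044409, -0.61336224,  0.2442479 ]), 'tcp_rot': array([-9.61366717e-04,  9.77096605e-01,  2.12793893e-01, -2.42328239e-04]), 'force': array([-0.01582115, -0.29736705, -0.15972456]), 'wrist_torque': array([ 0.01769309,  0.04542544, -0.00397061]), 'grip_force': 0.0, 'finger_gap': 0.08543425549543768}
top [0.448 0.027 1.77 ]
stand [196. 206.] 0.76 [0.554 0.251 0.206] True
stand [406. 282.] 0.32 [ 0.327 -0.439 -0.005] True
shelf_edge [196. 206.] 0.94 [0.553 0.251 0.206] True
cup_left [332. 231.] 0.28 [ 0.493 -0.185  0.007] True
cup_right [198. 206.] 0.58 [0.552 0.245 0.211] True
cup_right [133. 256.] 0.46 [0.393 0.479 0.036] True
cradle_full [332. 230.] 0.8 [ 0.496 -0.1
[... 2244 characters left out ...]
259 0.094] True
empty_tip_fixed [389. 251.] 0.73 [0.353 0.306 0.056] True
empty_tip_spring [384. 255.] 0.82 [0.363 0.299 0.038] True
empty_tip_spring [339. 264.] 0.43 [0.536 0.298 0.098] True
saucer [203. 181.] 0.74 [ 0.688 -0.37   0.006] True
mug [280. 144.] 0.6 [ 0.329 -0.387  0.059] True
mug [223. 251.] 0.44 [0.772 0.024 0.022] True
remote [358. 224.] 0.74 [0.328 0.138 0.018] True
book [224. 252.] 0.97 [0.771 0.029 0.021] True
glasses_case [421. 312.] 0.81 [0.414 0.498 0.039] True
glasses_case [256. 292.] 0.54 [0.77  0.253 0.077] True
candle [254. 292.] 0.86 [0.773 0.253 0.078] True
coasters [213. 204.] 0.69 [ 0.711 -0.201  0.021] True
coasters [261. 183.] 0.45 [ 0.52  -0.195  0.047] True
```

Run:
```python
import cv2
a=cv2.imread('pics/top0.png')[120:320,90:450]; cv2.imwrite('pics/t1.png',cv2.resize(a,(792,440),interpolation=cv2.INTER_CUBIC))
```

```text
(no output)
```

View pics/t1.png

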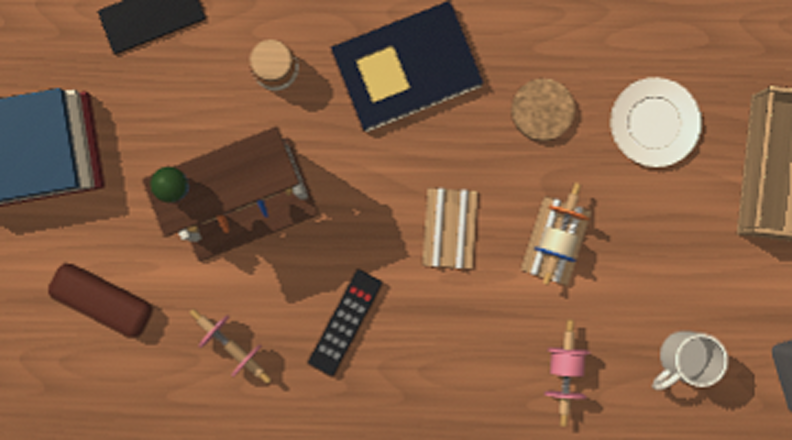

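View pics/scene0.png

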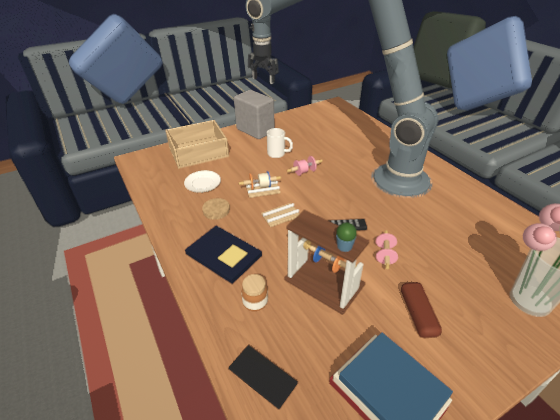

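The top view shows the stand at crop (235,190), which I read as yaw about 21° and front facing lower right. The free cradle is at (452,228), and the fresh cream roll is in a cradle at (557,238). The pink decoys are at (230,345) and (567,370). Next I fit poses from depth.

Run:
```python
from h import *
print(bot.tip_reach)
c=cap('top')
vv,uu=np.mgrid[0:420,0:560]; P,ok=cloud(c,np.c_[uu.ravel(),vv.ravel()]); C=c['image'].reshape(-1,3).astype(int)
def rect(m,n):
    r=cv2.minAreaRect(P[m][:,:2].astype(np.float32)*1000); print(n,m.sum(),np.round(r[0]),np.round(r[1]),round(r[2],1),'z',np.median(P[m][:,2]).round(4))
def near(x,y,r): return ok&(np.hypot(P[:,0]-x,P[:,1]-y)<r)
t=near(.55,.25,.16)&(P[:,2]>.195)&(P[:,2]<.225); rect(t,'shelf')
t=near(.5,.25,.2)&(P[:,2]>.006)&(P[:,2]<.022); rect(t,'base')
print('table z',np.median(P[near(.6,-.1,.04)][:,2]))
for x,y in ((.5,-.04),(.5,-.2)):
    t=near(x,y,.08)&(P[:,2]>.004)&(P[:,2]<.03); rect(t,'cradle')
    t=near(x,y,.08)&(P[:,2]>.011)&(P[:,2]<.03)&(C.min(1)>130); rect(t,'rods')
t=near(.5,-.2,.13)&(P[:,2]>.035)&(P[:,2]<.1);rect(t,'fresh')
c2=viewer.capture('wrist'); print(np.array(c2['T_tool_cam']).round(3)); print(np.array(c2['camera_matrix']).round())
```

```text
0.014
shelf 1684 [565. 269.] [ 88. 201.] 22.9 z 0.2102
base 1322 [495. 254.] [390. 386.] 4.1 z 0.0103
table z -0.0011019078216812916
cradle 685 [499. -39.] [150. 147.] 28.9 z 0.0092
rods 147 [516. -54.] [ 46. 115.] 86.1 z 0.0164
cradle 473 [ 501. -200.] [150. 153.] 72.5 z 0.0091
rods 74 [ 502. -216.] [ 44. 118.] 73.5 z 0.0172
fresh 356 [ 484. -216.] [ 68. 211.] 83.5 z 0.0583
[[-0.001  0.959  0.284  0.072]
 [ 1.     0.001  0.001 -0.001]
 [ 0.001  0.284 -0.959 -0.129]
 [ 0.     0.     0.     1.   ]]
[[294.   0. 281.]
 [  0. 294. 206.]
 [  0.   0.   1.]]
```

```bash
cat >> h.py <<'E'
def quat(yaw,lean,flip=0):
    """tool z leaning 'lean' towards local +x of yaw frame, tool y along local y"""
    s,c_=np.sin(lean),np.cos(lean)
    z=np.array([s,0,-c_]); y=np.array([0,-1. if flip else 1.,0]); x=np.cross(y,z)
    M=R.from_euler('z',yaw).as_matrix()@np.c_[x,y,z]; q=R.from_matrix(M).as_quat(); return np.r_[q[3],q[:3]], M
def wpt(o,yaw,p): return np.asarray(o,float)+R.from_euler('z',yaw).as_matrix()@np.asarray(p,float)
E
python3 - <<'E'
from h import *
S=[.540,.2585,0]; ya=np.radians(22.9)
for L in (35,40):
  for flip in (0,1):
    q,M=quat(ya,np.radians(L),flip)
    for d in (.024,.1):
      for p in ([0,0,.098],[-.1,0,.098],[-.1,0,.15]):
        j=bot.inverse_kinematics(wpt(S,ya,p)-d*M[:,2],q); print(L,flip,d,p,None if j is None else np.round(j,2))
for n,(x,y,a) in dict(free=(.516,-.054,-3.9),full=(.502,-.2,-16.5)).items():
  for off in (90,-90):
    q,M=quat(np.radians(a+off),0)
    for z in (.07,.2):
        j=bot.inverse_kinematics([x,y,z],q); print(n,off,z,None if j is None else np.round(j,2))
q,M=quat(ya,np.radians(40),0)
bot.move_ptp(wpt(S,ya,[-.06,0,.12])-.1*M[:,2],q)
c=cap('wrist'); save(c,'w1'); print(bot.state()['time_s'],bot.state()['ee_pos'])
E
```

```text
35 0 0.024 [0, 0, 0.098] [ 0.36  0.64 -1.17  2.24  1.74  0.67 -0.09]
35 0 0.024 [-0.1, 0, 0.098] [ 0.49  0.58 -1.34  2.44  1.8   0.7  -0.26]
35 0 0.024 [-0.1, 0, 0.15] [ 0.16  0.15 -0.82  2.41  1.48  0.24 -0.06]
35 0 0.1 [0, 0, 0.098] [-0.02  0.2  -0.62  2.3   1.27  0.24  0.18]
35 0 0.1 [-0.1, 0, 0.098] None
35 0 0.1 [-0.1, 0, 0.15] [-0.26 -0.12 -0.36  2.43  0.38  0.24  1.  ]
35 1 0.024 [0, 0, 0.098] None
35 1 0.024 [-0.1, 0, 0.098] None
35 1 0.024 [-0.1, 0, 0.15] None
35 1 0.1 [0, 0, 0.098] None
35 1 0.1 [-0.1, 0, 0.098] None
35 1 0.1 [-0.1, 0, 0.15] [ 0.64 -0.17 -1.11  2.4  -0.41  0.23 -1.32]
40 0 0.024 [0, 0, 0.098] [ 0.35  0.66 -1.17  2.29  1.96  0.71 -0.29]
40 0 0.024 [-0.1, 0, 0.098] None
40 0 0.024 [-0.1, 0, 0.15] None
40 0 0.1 [0, 0, 0.098] [ 0.42  0.36 -1.16  2.35  1.78  0.46 -0.25]
40 0 0.1 [-0.1, 0, 0.098] None
40 0 0.1 [-0.1, 0, 0.15] None
40 1 0.024 [0, 0, 0.098] [-0.22  0.38 -0.42  2.32  2.3   0.34  2.32]
40 1 0.024 [-0.1, 0, 0.098] None
40 1 0.024 [-0.1, 0, 0.15] None
40 1 0.1 [0, 0, 0.098] [-0.21  0.18 -0.42  2.38  1.99  0.22  2.58]
40 1 0.1 [-0.1, 0, 0.098] None
40 1 0.1 [-0.1, 0, 0.15] None
free 90 0.07 [-0.76  0.74  1.11  2.1  -0.89  0.89 -2.33]
free 90 0.2 [ 0.91  0.52 -1.17  1.91  0.55  1.08  2.59]
free -90 0.07 [ 0.42  0.5  -0.51  2.03  0.37  0.7  -0.39]
free -90 0.2 [ 0.5   0.32 -0.58  1.93  0.21  0.96 -0.25]
full 90 0.07 [-0.47  0.77  1.11  2.05 -0.9   0.92 -2.28]
full 90 0.2 [-0.52  0.49  1.12  1.95 -0.52  1.03 -2.6 ]
full -90 0.07 [ 0.6   0.5  -0.38  1.99  0.28  0.7  -0.25]
full -90 0.2 [ 0.65  0.33 -0.43  1.89  0.16  0.96 -0.14]Traceback (most recent call last):
  File "<stdin>", line 15, in <module>
cell.IKError: the arm cannot take that pose within its joint ranges
```

Run:
```python
from h import *
S=[.540,.2585,0]; ya=np.radians(22.9)
def t(L,d,p):
    q,M=quat(ya,np.radians(L),0); j=bot.inverse_kinematics(wpt(S,ya,p)-d*M[:,2],q); print(L,d,p,None if j is None else np.round(j,2))
for L in (36,38): 
  for d,p in ((.024,[0,0,.098]),(.06,[0,0,.098]),(.1,[0,0,.098]),(.12,[0,0,.098]),(.024,[-.03,0,.098]),(.024,[-.06,0,.098])): t(L,d,p)
for L in (15,25,30):
  for p in ([-.07,0,.1],[-.08,0,.12],[-.08,0,.17],[-.08,0,.25]): t(L,.024,p)
```

```text
36 0.024 [0, 0, 0.098] [ 0.36  0.64 -1.17  2.25  1.78  0.67 -0.13]
36 0.06 [0, 0, 0.098] [ 0.38  0.51 -1.17  2.27  1.68  0.57 -0.09]
36 0.1 [0, 0, 0.098] [-0.02  0.2  -0.62  2.31  1.4   0.23  0.05]
36 0.12 [0, 0, 0.098] [ 0.26  0.19 -0.92  2.31  1.28  0.29  0.19]
36 0.024 [-0.03, 0, 0.098] [ 0.37  0.59 -1.17  2.31  1.81  0.64 -0.21]
36 0.024 [-0.06, 0, 0.098] [ 0.37  0.53 -1.17  2.37  1.85  0.61 -0.29]
38 0.024 [0, 0, 0.098] [ 0.35  0.65 -1.17  2.27  1.87  0.69 -0.21]
38 0.06 [0, 0, 0.098] [ 0.28  0.44 -1.02  2.3   1.8   0.48 -0.25]
38 0.1 [0, 0, 0.098] [ 0.43  0.36 -1.17  2.32  1.64  0.45 -0.11]
38 0.12 [0, 0, 0.098] [ 0.28  0.2  -0.95  2.34  1.51  0.29 -0.04]
38 0.024 [-0.03, 0, 0.098] [ 0.36  0.6  -1.17  2.33  1.9   0.66 -0.29]
38 0.024 [-0.06, 0, 0.098] [ 0.37  0.54 -1.17  2.4   1.94  0.64 -0.37]
15 0.024 [-0.07, 0, 0.1] [ 0.15  0.41 -0.86  2.15  0.72  0.57  0.76]
15 0.024 [-0.08, 0, 0.12] [ 0.18  0.35 -0.87  2.15  0.63  0.58  0.84]
15 0.024 [-0.08, 0, 0.17] [ 0.29  0.29 -0.98  2.1   0.49  0.67  0.97]
15 0.024 [-0.08, 0, 0.25] [ 0.54  0.22 -1.22  2.    0.37  0.84  1.1 ]
25 0.024 [-0.07, 0, 0.1] [ 0.12  0.35 -0.81  2.27  1.12  0.38  0.36]
25 0.024 [-0.08, 0, 0.12] [ 0.13  0.28 -0.8   2.28  0.94  0.36  0.52]
25 0.024 [-0.08, 0, 0.17] [ 0.31  0.21 -0.97  2.22  0.65  0.44  0.81]
25 0.024 [-0.08, 0, 0.25] [ 0.66  0.09 -1.26  2.12  0.3   0.59  1.18]
30 0.024 [-0.07, 0, 0.1] [-0.04  0.3  -0.62  2.34  1.48  0.27 -0.02]
30 0.024 [-0.08, 0, 0.12] [-0.03  0.24 -0.62  2.35  1.25  0.25  0.18]
30 0.024 [-0.08, 0, 0.17] [ 0.34  0.19 -1.    2.28  0.88  0.35  0.58]
30 0.024 [-0.08, 0, 0.25] [ 0.61  0.01 -1.17  2.18  0.2   0.45  1.26]
```

Run:
```python
from h import *
q,M=quat(np.radians(-100),0)
bot.move_ptp([.51,-.14,.30],q); bot.hold(.2)
c=cap('wrist'); save(c,'w1'); np.save('w1.npy',c,allow_pickle=True); print(bot.state()['time_s'])
S=[.540,.2585,0]; ya=np.radians(22.9); q,M=quat(ya,np.radians(25))
bot.move_ptp(wpt(S,ya,[-.08,0,.25])-.024*M[:,2],q); bot.hold(.2)
c=cap('wrist'); save(c,'w2'); np.save('w2.npy',c,allow_pickle=True); print(bot.state()['time_s'])
cv2.imwrite('pics/w12.png',np.hstack([cv2.resize(cv2.imread(f'pics/w{i}.png'),(400,300)) for i in (1,2)]))
```

```text
4.2667
5.8917
```

View pics/w12.png

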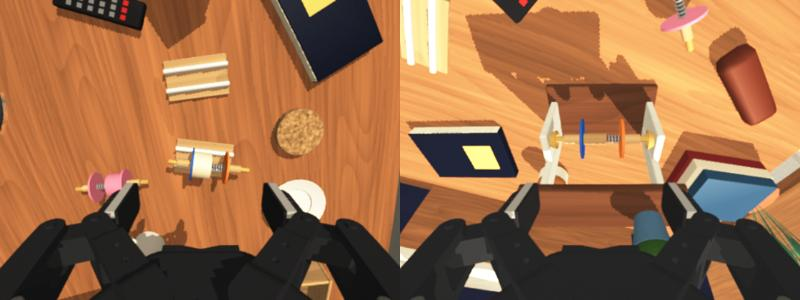

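The left view shows the free cradle at (197,75), the fresh roll at (207,167) and the pink decoy at (110,185). The right view shows the stand from the front, with the blue flange at (582,138), the orange at (622,138) and the cups at (550,140) and (652,140).

```bash
cat > fit.py <<'E'
from h import *
from scipy.optimize import least_squares
vv,uu=np.mgrid[0:420,0:560]; UV=np.c_[uu.ravel(),vv.ravel()]
def full(c):
    P,ok=cloud(c,UV); I=np.ascontiguousarray(c['image']); hsv=cv2.cvtColor(I,cv2.COLOR_RGB2HSV).reshape(-1,3).astype(int); return P,ok,hsv
def spindle(c,o,yaw,roll=False,half=.075,rad=.04):
    """o: rough axis mid, yaw: rough axis direction; returns mid of flanges, yaw"""
    P,ok,h=full(c); o=np.array(o,float)
    for it in range(3):
        u=np.array([np.cos(yaw),np.sin(yaw),0]); d=P-o; a=d@u; r=np.linalg.norm(d-np.outer(a,u),axis=1)
        near=ok&(abs(a)<half)&(r<rad)
        bl=near&(h[:,0]>100)&(h[:,0]<130)&(h[:,1]>130)&(abs(a)<.045); og=near&(h[:,0]<14)&(h[:,1]>190)&(h[:,2]>120)&(abs(a)<.045)
        mid=(np.median(a[bl])+np.median(a[og]))/2
        hub=near&(abs(a-mid)>.042)&(abs(a-mid)<.058)&(r<.016)&(d[:,2]>-.004)
        mids=near&(abs(a-mid)<.022)&(r<(.035 if roll else .016))&(d[:,2]>-.004)
        if roll: mids&=(h[:,1]<90)
        rr=np.r_[np.full(hub.sum(),.0075),np.full(mids.sum(),.025 if roll else .009)]; Q=np.r_[P[hub],P[mids]]
        if roll: Q,rr=P[hub],rr[:hub.sum()]
        n=np.array([-np.sin(yaw),np.cos(yaw),0])
        def f(x):
            dd=Q-o; aa=dd@u; return np.hypot(dd@n-x[0]-x[2]*aa,dd[:,2]-x[1])-rr
        s=least_squares(f,[0,0,0],loss='soft_l1',f_scale=.002)
        o=o+n*s.x[0]+[0,0,s.x[1]]+u*mid; yaw+=np.arctan(s.x[2])
    d=P-o;u=np.array([np.cos(yaw),np.sin(yaw),0]);a=d@u
    print('n',bl.sum(),og.sum(),hub.sum(),mids.sum(),'blue a',np.percentile(a[bl],[2,50,98]).round(4),'orange a',np.percentile(a[og],[2,50,98]).round(4),'rms',np.sqrt(np.mean(s.fun**2)).round(4))
    return o,yaw
E
python3 - <<'E'
from fit import *
c=np.load('w2.npy',allow_pickle=True).item()
o,y=spindle(c,[.540,.2585,.098],np.radians(22.9+90)); print('empty',o.round(4),np.degrees(y)-90)
P,ok,h=full(c); Rz=R.from_euler('z',np.radians(22.9)).as_matrix(); L=(P-[.540,.2585,0])@Rz
for nm,m in dict(cheekL=(L[:,1]>.07)&(L[:,1]<.1),cheekR=(L[:,1]<-.07)&(L[:,1]>-.1)).items():
    m=m&ok&(L[:,0]>-.018)&(L[:,0]<.03)&(L[:,2]>.03)&(L[:,2]<.09)&(h[:,1]<70); print(nm,m.sum(),np.percentile(L[m,1],[5,50,95]).round(4))
m=ok&(L[:,2]>.006)&(L[:,2]<.018)&(abs(L[:,1])<.095)&(L[:,0]>-.08)&(L[:,0]<0); 
r=cv2.minAreaRect((L[m][:,:2]*1000).astype(np.float32)); print('base',r,np.percentile(L[m,0],1),np.percentile(L[m,2],50))
c=np.load('w1.npy',allow_pickle=True).item()
o,y=spindle(c,[.505,-.205,.045],np.radians(-16),True); print('fresh',o.round(4),np.degrees(y))
P,ok,h=full(c)
m=ok&(np.hypot(P[:,0]-.516,P[:,1]+.054)<.075)&(P[:,2]>.0145)&(P[:,2]<.022)&(h[:,1]<70); r=cv2.minAreaRect((P[m][:,:2]*1000).astype(np.float32)); print('rods',m.sum(),r,P[m][:,:2].mean(0))
m=ok&(np.hypot(P[:,0]-.505,P[:,1]+.205)<.085)&(P[:,2]>.0145)&(P[:,2]<.022)&(h[:,1]<70); r=cv2.minAreaRect((P[m][:,:2]*1000).astype(np.float32)); print('rods full',m.sum(),r)
# fingers in tool frame
T=np.linalg.inv(c['T'])
Pc=(np.c_[P,np.ones(len(P))]@T.T)[:,:3]; A=np.array(c['T_tool_cam']); Pt=Pc@A[:3,:3].T+A[:3,3]
for s in (1,-1):
    m=ok&(Pt[:,1]*s>.03)&(Pt[:,1]*s<.08)&(abs(Pt[:,0])<.03)&(Pt[:,2]>-.06)&(Pt[:,2]<.06); q=Pt[m]; print('finger',m.sum(),q[:,2].max().round(4),np.percentile(q[:,2],99).round(4),abs(q[:,1]).min().round(4))
E
```

```text
n 258 313 370 524 blue a [-0.0317 -0.0294 -0.0287] orange a [0.0292 0.0294 0.0329] rms 0.0015
empty [0.541  0.2605 0.0988] 22.684637833370005
cheekL 324 [0.0838 0.0841 0.0859]
cheekR 313 [-0.0824 -0.0806 -0.0802]
base ((-24.9743595123291, -0.05377197265625), (189.86758422851562, 49.91281509399414), 89.98234558105469) -0.049331212834657294 0.012695969536101914
n 77 245 0 533 blue a [-0.0333 -0.0322 -0.031 ] orange a [0.0316 0.0322 0.0353] rms nan
fresh [ 0.5099 -0.2201  0.0605] -16.245040938425348
rods 1289 ((517.144287109375, -52.927188873291016), (45.13053512573242, 119.88128662109375), 87.331787109375) [ 0.51739095 -0.05266553]
rods full 442 ((501.3981628417969, -216.43763732910156), (44.74174499511719, 119.60482788085938), 72.83793640136719)
finger 8132 0.0007 -0.0034 0.03
finger 8137 0.0006 -0.0034 0.0311
  return _methods._mean(a, axis=axis, dtype=dtype,
  ret = ret.dtype.type(ret / rcount)
```

```bash
cat >> h.py <<'E'
S=np.array([.541,.2605,0]); YA=np.radians(22.7)
def sp(p,L,d=.020):
    q,M=quat(YA,np.radians(L)); return wpt(S,YA,p)-d*M[:,2],q
def st(n=''):
    s=bot.state(); print(n,'t',round(s['time_s'],2),'F',s['force'].round(1),'gap',round(s['finger_gap'],4),'gf',round(s['grip_force'],1),'ee',s['ee_pos'].round(4)); return s
E
python3 - <<'E'
from h import *
p,q=sp([0,0,.0985],38,.12); bot.move_ptp(p,q); st('pre')
p,q=sp([0,0,.0985],38); print(bot.move_linear(p,rate=.12,contact_N=8)); st('at')
c=cap('wrist'); save(c,'w3')
bot.grip(.043); st('grip')
c=cap('wrist'); save(c,'w4')
cv2.imwrite('pics/w34.png',np.hstack([cv2.resize(cv2.imread(f'pics/w{i}.png'),(400,300)) for i in (3,4)]))
E
```

```text
pre t 7.08 F [-0.5 -0.9  0.6] gap 0.0854 gf 0.0 ee [0.4733 0.232  0.1934]
False
at t 8.06 F [-0.5 -0.4  0.7] gap 0.0853 gf 0.0 ee [0.5296 0.2558 0.1149]
grip t 8.59 F [-0.5  0.2 -1.4] gap 0.0438 gf 20.4 ee [0.5295 0.2557 0.1142]
```

View pics/w34.png

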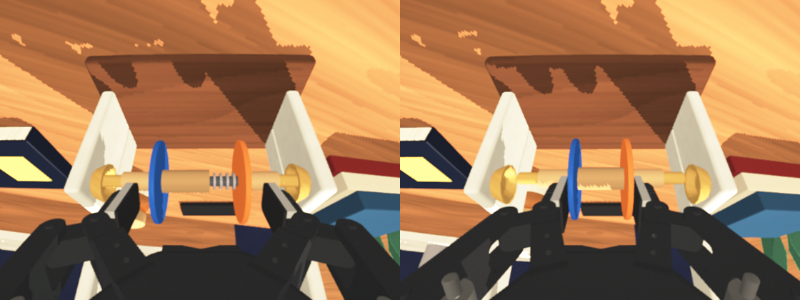

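Run:
```python
from h import *
p,q=sp([-.06,0,.0985],38); bot.move_linear(p,rate=.1); st('out')
p,q=sp([-.09,0,.14],25); bot.move_linear(p,rate=.15,frame=q)
p,q=sp([-.09,0,.2],20); bot.move_linear(p,rate=.2,frame=q); st('up')
q,M=quat(np.radians(-92.7),0); F=np.array([.517,-.053])
bot.move_ptp(np.r_[F,.13],q); st('over')
c=cap('wrist'); save(c,'w5'); np.save('w5.npy',c,allow_pickle=True)
```

```text
out t 9.39 F [-0.1 -0.3 -0.9] gap 0.0433 gf 20.5 ee [0.475  0.2328 0.1147]
up t 11.34 F [-0.9 -0.9 -1.2] gap 0.0434 gf 20.5 ee [0.4512 0.2223 0.2179]
over t 12.5 F [-0.5 -0.4 -0.1] gap 0.0435 gf 20.5 ee [ 0.5166 -0.0516  0.1296]
```

View pics/w5.png

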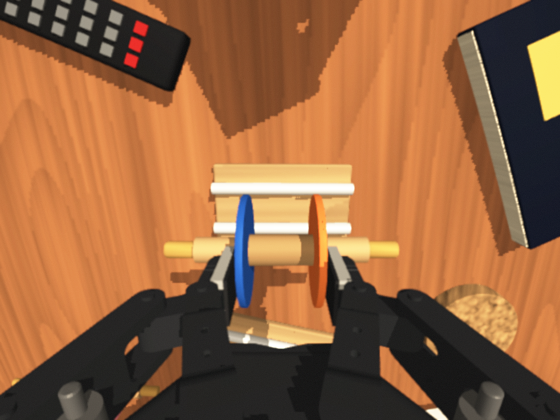

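The spindle is held straight (blue at (245,250), orange at (317,250)) above the free cradle rods, so I lower it.

Run:
```python
from fit import *
F=np.array([.517,-.053])
bot.move_linear(np.r_[F,.075],rate=.08); bot.hold(.1)
print(bot.move_linear(np.r_[F,.0635],rate=.02,contact_N=2.5)); st('down')
bot.grip(.06); bot.grip(.085); st('rel')
bot.move_linear(np.r_[F,.16],rate=.15)
q,M=quat(np.radians(-107.2),0); G=np.array([.5014,-.2164])
bot.move_ptp(np.r_[G,.2],q); bot.hold(.2)
c=cap('wrist'); save(c,'w6'); np.save('w6.npy',c,allow_pickle=True); st()
o,y=spindle(c,[G[0],G[1],.045],np.radians(-17.2),True); print('fresh',o.round(4),np.degrees(y))
```

```text
True
down t 13.83 F [ 1.2 -3.3  1.6] gap 0.0435 gf 20.8 ee [ 0.5174 -0.0539  0.0713]
rel t 14.52 F [-1.3 -0.1 -0.3] gap 0.0848 gf 0.0 ee [ 0.5168 -0.0531  0.0709]
 t 16.23 F [ 0.6  0.7 -1.2] gap 0.0851 gf 0.0 ee [ 0.5017 -0.2147  0.1996]
n 220 487 482 1362 blue a [-0.0335 -0.0319 -0.0302] orange a [0.0317 0.0319 0.0351] rms 0.0005
fresh [ 0.5102 -0.2203  0.0462] -16.970174241417247
```

View pics/w6.png

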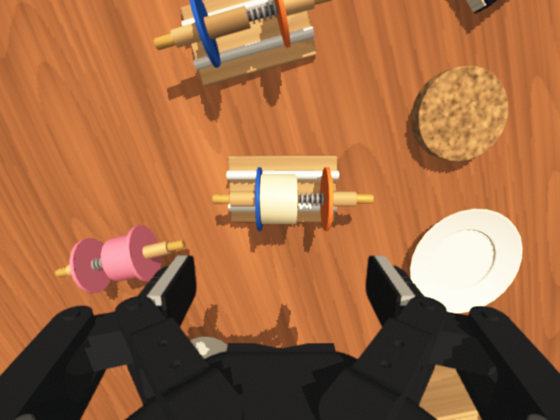

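Run:
```python
from fit import *
c=np.load('w5.npy',allow_pickle=True).item()
P,ok,h=full(c)
o0=np.array([.517,-.053,.11]); y=np.radians(-2.7);u=np.array([np.cos(y),np.sin(y),0]);n=np.array([-u[1],u[0],0])
d=P-o0;a=d@u;b=d@n
m=ok&(abs(a)>.028)&(abs(a)<.045)&(abs(b)<.012)&(abs(d[:,2])<.02); print('hub top held',m.sum(),np.percentile(P[m,2],95)-.0075, 'mean b',b[m].mean())
m=ok&(abs(a)<.016)&(abs(b)<.014)&(abs(d[:,2])<.025); print('core top held',m.sum(),np.percentile(P[m,2],95)-.009,'TCP .1296')
c=np.load('w6.npy',allow_pickle=True).item()
o,y=spindle(c,[.517,-.053,.045],np.radians(-2.7)); print('empty',o.round(4),np.degrees(y))
```

```text
hub top held 1213 0.11837748555519009 mean b 0.006585429943195039
core top held 1848 0.10498280109518009 TCP .1296
n 657 318 605 1028 blue a [-0.0341 -0.0315 -0.0307] orange a [0.0307 0.0315 0.0342] rms 0.0017
empty [ 0.5152 -0.0532  0.0458] -2.6502408982962127
```

Run:
```python
from fit import *
G=np.array([.5102,-.2203]); q,M=quat(np.radians(-107),0)
bot.move_ptp(np.r_[G,.13],q); print(bot.move_linear(np.r_[G,.067],rate=.08,contact_N=8)); st('at')
bot.grip(.043); st('grip')
bot.move_linear(np.r_[G,.18],rate=.12); bot.hold(.2); s=st('lift')
c=cap('wrist'); save(c,'w7')
P,ok,h=full(c); y=np.radians(-17);u=np.array([np.cos(y),np.sin(y),0]);n=np.array([-u[1],u[0],0])
d=P-s['ee_pos'];a=d@u;b=d@n
for sg in (1,-1):
    for lo,hi in ((.028,.045),(.052,.064)):
        m=ok&(a*sg>lo)&(a*sg<hi)&(b>-.012)&(b<.012)&(d[:,2]<0)&(d[:,2]>-.04); print(sg,lo,m.sum(),np.percentile(d[m,2],95).round(4),b[m].mean().round(4))
m=ok&(abs(a)<.08)&(abs(b)<.012)&(d[:,2]<-.005)&(d[:,2]>-.04)&(h[:,0]>15)&(h[:,0]<30); print('ends',np.percentile(a[m],[.5,99.5]).round(4))
```

```text
False
at t 17.54 F [-0.5  0.4  1. ] gap 0.0852 gf 0.0 ee [ 0.5106 -0.2203  0.0673]
grip t 18.02 F [ 3.  -1.8 19.7] gap 0.0439 gf 20.5 ee [ 0.5173 -0.2223  0.0727]
lift t 19.32 F [-1.   0.  -1.6] gap 0.0432 gf 19.9 ee [ 0.5098 -0.2201  0.1792]
1 0.028 612 -0.0032 0.0039
1 0.052 324 -0.0225 0.0017
-1 0.028 578 -0.0021 0.0046
-1 0.052 329 -0.0215 0.0018
ends [-0.067   0.0646]
```

View pics/w7.png

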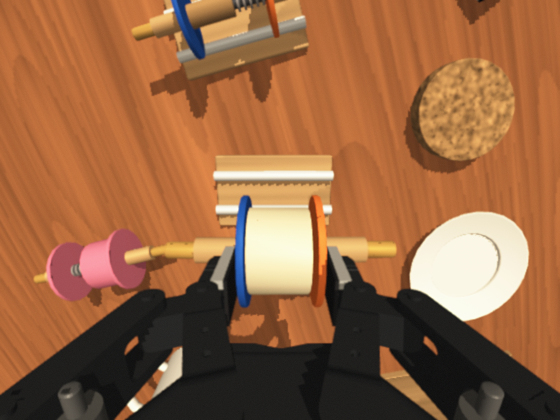

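The roll is gripped square, with pins at (155,250) and (395,250). I go to the front of the stand and check before inserting.

Run:
```python
from fit import *
D=.027; dy=.001
p,q=sp([-.09,dy,.2],20,D); bot.move_ptp(p,q); st('front')
p,q=sp([-.09,dy,.14],25,D); bot.move_linear(p,rate=.15,frame=q)
p,q=sp([-.055,dy,.0995],38,D); bot.move_linear(p,rate=.12,frame=q); bot.hold(.2); s=st('entry'); print((s['ee_pos']-p).round(4))
c=cap('wrist'); save(c,'w8'); np.save('w8.npy',c,allow_pickle=True)
P,ok,h=full(c); L=(P-S)@R.from_euler('z',YA).as_matrix()
# brass: yellow saturated
br=ok&(h[:,0]>17)&(h[:,0]<30)&(h[:,1]>120)
for nm,m in dict(pinL=br&(L[:,1]>.055)&(L[:,1]<.072)&(abs(L[:,0]+.055)<.02)&(abs(L[:,2]-.1)<.02),pinR=br&(L[:,1]<-.055)&(L[:,1]>-.072)&(abs(L[:,0]+.055)<.02)&(abs(L[:,2]-.1)<.02),cupL=br&(L[:,1]>.066)&(L[:,1]<.09)&(abs(L[:,0])<.018)&(abs(L[:,2]-.1)<.02),cupR=br&(L[:,1]<-.066)&(L[:,1]>-.09)&(abs(L[:,0])<.018)&(abs(L[:,2]-.1)<.02)).items():
    print(nm,m.sum(),'min',np.percentile(L[m],2,axis=0).round(4),'max',np.percentile(L[m],98,axis=0).round(4))
```

```text
front t 21.02 F [-0.5 -1.7 -0.8] gap 0.0437 gf 19.9 ee [0.4497 0.2222 0.2253]
entry t 23.48 F [ 0.2 -0.1 -2. ] gap 0.0434 gf 20.0 ee [0.4746 0.2339 0.121 ]
[0.     0.0001 0.0002]
pinL 294 min [-0.0601  0.0552  0.0963] max [-0.0556  0.0672  0.1042]
pinR 257 min [-0.0605 -0.0643  0.0974] max [-0.0543 -0.0552  0.1053]
cupL 565 min [-0.0161  0.0711  0.0892] max [0.0099 0.081  0.1121]
cupR 569 min [-0.0154 -0.0804  0.0887] max [ 0.0112 -0.0707  0.1118]
```

View pics/w8.png

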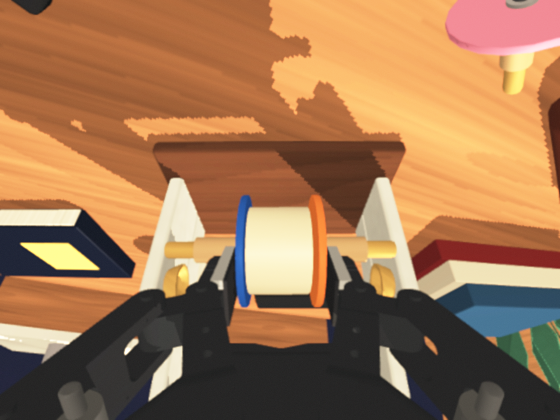

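Pins are level and at cup height. They sit about 1.4 mm off to +y, so I correct that and insert.

Run:
```python
from fit import *
D=.027; dy=0
p,q=sp([-.055,dy,.0995],38,D); bot.move_linear(p,rate=.05)
p,q=sp([-.001,dy,.0995],38,D); print(bot.move_linear(p,rate=.06,contact_N=6)); bot.hold(.15); st('in')
c=cap('wrist'); save(c,'w9')
for g in (.05,.056,.062,.068): bot.grip(g); st(str(g))
bot.hold(.2); c=cap('wrist'); save(c,'w10')
cv2.imwrite('pics/w910.png',np.hstack([cv2.resize(cv2.imread(f'pics/w{i}.png'),(400,300)) for i in (9,10)]))
```

```text
False
in t 24.98 F [-0.1  0.4 -1.5] gap 0.0433 gf 20.0 ee [0.5244 0.2535 0.1207]
0.05 t 25.27 F [-0.2 -0.7 -1.1] gap 0.0502 gf 10.4 ee [0.5247 0.2537 0.1208]
0.056 t 25.51 F [-0.1  0.  -1.5] gap 0.0556 gf 8.3 ee [0.5247 0.2537 0.1208]
0.062 t 25.74 F [ 0.4 -0.8 -1.9] gap 0.0617 gf 6.2 ee [0.5248 0.2537 0.1208]
0.068 t 25.98 F [-0.8  0.2  1. ] gap 0.0681 gf 0.0 ee [0.5251 0.2539 0.1211]
```

View pics/w910.png

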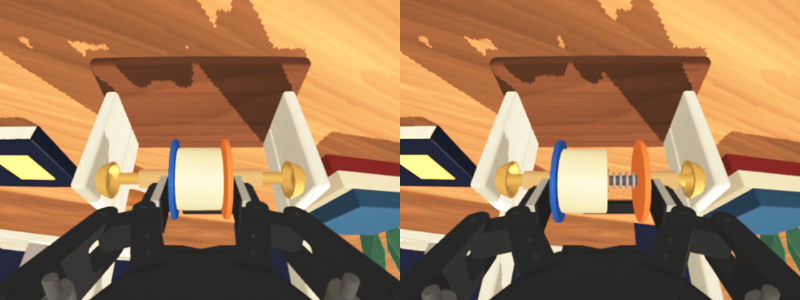

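Both pins are in the cups, at (510,180) and (690,180) in the right panel. I open fully, back out along the tool axis and verify.

Run:
```python
from fit import *
bot.grip(.085); st('open')
p,q=sp([-.001,0,.0995],38,.12); bot.move_linear(p,rate=.1)
p,q=sp([-.08,0,.25],25,.024); bot.move_ptp(p,q); bot.hold(.2); st('away')
c=cap('wrist'); save(c,'w11')
o,y=spindle(c,[S[0],S[1],.098],YA+np.pi/2,half=.06); print(o.round(4),np.degrees(y)-90)
P,ok,h=full(c); L=(P-S)@R.from_euler('z',YA).as_matrix()
m=ok&(abs(L[:,2]-.1)<.02)&(abs(L[:,0])<.012)&(h[:,0]>8)&(h[:,0]<30)
for lo in (.038,.05,.058,.064):
    for s in (1,-1):
        k=m&(L[:,1]*s>lo)&(L[:,1]*s<lo+.008); print(s,lo,k.sum(),np.percentile(L[k,2],97).round(4) if k.any() else '')
c=cap('top'); save(c,'top2')
a=c['image'][120:320,90:450,::-1]; b=cv2.resize(a,(792,440),interpolation=cv2.INTER_CUBIC); cv2.imwrite('pics/t2.png',b)
w=cv2.imread('pics/w11.png')[80:280,150:420]; cv2.imwrite('pics/fin.png',np.vstack([cv2.resize(a,(540,300)),cv2.resize(w,(540,300))]))
```

```text
open t 26.54 F [ 0.4 -0.2 -1.7] gap 0.0848 gf 0.0 ee [0.5247 0.2537 0.1208]
away t 28.97 F [ 0.1 -0.  -0.6] gap 0.085 gf 0.0 ee [0.4576 0.2256 0.2713]
n 172 328 383 149 blue a [-0.0313 -0.0299 -0.0283] orange a [0.0296 0.0299 0.0332] rms 0.0019
[0.5383 0.2589 0.1029] 22.34124682502528
1 0.038 92 0.1114
-1 0.038 97 0.1115
1 0.05 91 0.1116
-1 0.05 94 0.1116
1 0.058 71 0.1107
-1 0.058 66 0.1111
1 0.064 96 0.1157
-1 0.064 109 0.116
```

View pics/fin.png

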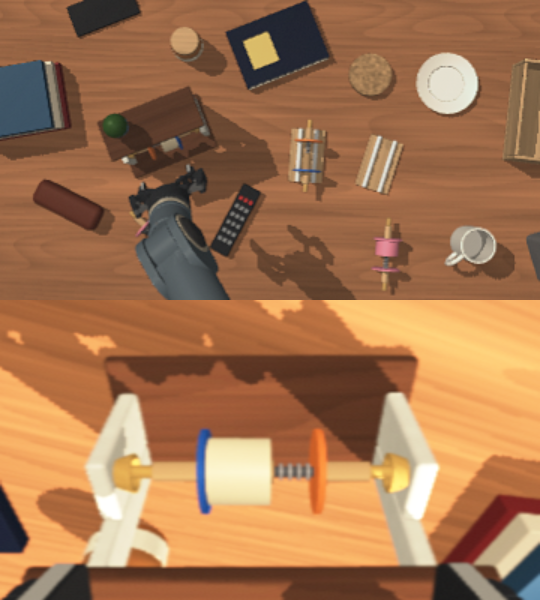

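Run:
```python
from fit import *
c1=np.load('w2.npy',allow_pickle=True).item(); c2=cap('wrist')
for c in (c1,c2):
    P,ok,h=full(c); L=(P-S)@R.from_euler('z',YA).as_matrix()
    m=ok&(abs(L[:,2]-.1)<.02)&(abs(L[:,0])<.014)&(h[:,0]>8)&(h[:,0]<30)
    out=[]
    for lo in (.042,.05,.058,.064):
        for s in (1,-1):
            k=m&(L[:,1]*s>lo)&(L[:,1]*s<lo+.006); out+=[np.percentile(L[k,2],97).round(4),np.percentile(L[k,0],3).round(4)]
    print(out)
    for nm,k in dict(b=(h[:,0]>100)&(h[:,0]<130)&(h[:,1]>130),o=(h[:,0]<14)&(h[:,1]>190)&(h[:,2]>120)).items():
        k=k&ok&(abs(L[:,1])<.04)&(abs(L[:,0])<.036)&(L[:,2]>.06)&(L[:,2]<.14); print(nm,k.sum(),np.percentile(L[k,1],[3,50,97]).round(4),'top',np.percentile(L[k,2],99).round(4),'front',np.percentile(L[k,0],1).round(4))
    s_=ok&(L[:,2]>.19)&(L[:,2]<.225)&(abs(L[:,1])<.06); print('shelf z',np.median(L[s_,2]).round(4),'x',np.percentile(L[s_,0],2).round(4))
```

```text
[np.float64(0.1069), np.float64(-0.0083), np.float64(0.1071), np.float64(-0.0078), np.float64(0.107), np.float64(-0.0081), np.float64(0.1072), np.float64(-0.0076), np.float64(0.1066), np.float64(-0.0087), np.float64(0.1068), np.float64(-0.0077), np.float64(0.1042), np.float64(-0.0056), np.float64(0.1044), np.float64(-0.0054)]
b 258 [-0.0316 -0.0294 -0.0287] top 0.1312 front -0.032
o 313 [0.0292 0.0294 0.0328] top 0.1308 front -0.0322
shelf z 0.2127 x -0.0168
[np.float64(0.1115), np.float64(-0.0112), np.float64(0.1116), np.float64(-0.0114), np.float64(0.1113), np.float64(-0.0113), np.float64(0.1115), np.float64(-0.0117), np.float64(0.111), np.float64(-0.0113), np.float64(0.1111), np.float64(-0.0112), np.float64(0.1087), np.float64(-0.0084), np.float64(0.1089), np.float64(-0.0088)]
b 171 [-0.0315 -0.0301 -0.0288] top 0.1361 front -0.0357
o 330 [0.0292 0.0295 0.0328] top 0.1355 front -0.0357
shelf z 0.2128 x -0.0168
```

The fresh pins are in the cups but sit about 4.5 mm up the tool axis. The opening pads dragged the roll, and friction holds it there. I regrip lightly, press it down to its resting place and release.

Run:
```python
from fit import *
a0=[-.0033,0,.1030]; D=.0245
p,q=sp(a0,38,.12); bot.move_ptp(p,q)
p,q=sp(a0,38,D); print(bot.move_linear(p,rate=.1,contact_N=8)); st('at')
bot.grip(.062); st('grip')
p,q=sp([.0005,0,.0975],38,D); print(bot.move_linear(p,rate=.03,contact_N=8)); st('pressed')
bot.grip(.066); bot.grip(.085); st('open')
p,q=sp([0,0,.0985],38,.12); bot.move_linear(p,rate=.1)
p,q=sp([-.08,0,.25],25,.024); bot.move_ptp(p,q); bot.hold(.2); st('away')
c=cap('wrist'); save(c,'w12')
P,ok,h=full(c); L=(P-S)@R.from_euler('z',YA).as_matrix()
m=ok&(abs(L[:,2]-.1)<.02)&(abs(L[:,0])<.014)&(h[:,0]>8)&(h[:,0]<30)
for lo in (.042,.05,.058,.064):
    for s in (1,-1):
        k=m&(L[:,1]*s>lo)&(L[:,1]*s<lo+.006); print(s,lo,np.percentile(L[k,2],97).round(4),np.percentile(L[k,0],3).round(4))
for nm,k in dict(b=(h[:,0]>100)&(h[:,0]<130)&(h[:,1]>130),o=(h[:,0]<14)&(h[:,1]>190)&(h[:,2]>120)).items():
    k=k&ok&(abs(L[:,1])<.04)&(abs(L[:,0])<.036)&(L[:,2]>.06)&(L[:,2]<.14); print(nm,k.sum(),np.percentile(L[k,1],[3,50,97]).round(4),'top',np.percentile(L[k,2],99).round(4))
```

```text
False
at t 31.34 F [ 0.9 -0.3 -0.3] gap 0.0849 gf 0.0 ee [0.524  0.2534 0.1228]
grip t 31.7 F [-0.6  0.3 -2.2] gap 0.062 gf 6.2 ee [0.5238 0.2533 0.1223]
False
pressed t 32.08 F [-0.1  0.   0.3] gap 0.0618 gf 5.3 ee [0.5278 0.2549 0.1167]
open t 32.62 F [-0.1 -0.4  0.1] gap 0.0849 gf 0.0 ee [0.5275 0.255  0.1169]
away t 35.08 F [-0.3  0.3  0.5] gap 0.085 gf 0.0 ee [0.4576 0.2256 0.2713]
1 0.042 0.1052 -0.0071
-1 0.042 0.1048 -0.0073
1 0.05 0.1052 -0.007
-1 0.05 0.1052 -0.0071
1 0.058 0.1048 -0.0075
-1 0.058 0.1048 -0.0068
1 0.064 0.1026 -0.0049
-1 0.064 0.1025 -0.0049
b 157 [-0.0315 -0.03   -0.0287] top 0.1293
o 294 [0.0292 0.0295 0.0326] top 0.129
```

```bash
python3 -c "
from h import *
print(finish_job()); st()"
```

```text
the job is handed in; nothing more can be done
None
the job is handed in; nothing more can be done
```

The roll is changed and the job is handed in at about 35 s of the 58 s allowed. The empty spindle lies in the free cradle. The fresh roll sits with a pin in each cup, about 3 mm below the centre line, after a second light press to settle it. The gripper is clear, and I saw no bystander moved.

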